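Refit the dust collector's catch tray

ROBOT

A 6-joint arm with a two-finger parallel gripper is mounted at the origin on a cart in front of the work surface, level with it; the furniture and walls round the work are solid. World frame = base frame: x ahead of the robot, y to its left, z up, the work surface at z = 0. Lengths are in m, angles in rad, forces in N, time in s.
With the tool pointing down it reaches from about 0.375 to 0.9 m from the base axis. Payload 3.1 kg.
Tool frame: the origin (TCP) lies where the fingers leave the gripper's body, on its centre line; the fingertips stand 73 mm ahead of it and the grasp point (between the pads) lies 54 mm ahead of it; z points along the fingers, y is the line along which they close (so a half turn about z gives the same grasp; the last joint's range is limited). The gripper opens to 85 mm and grips with 20 to 120 N. Pads are 22 mm wide; open, the fingers measure 114 mm over their backs; the gripper's body (76 mm by 85 mm) begins 54 mm behind the grasp point. The pads swing forward as they close: fully open they stand 13 mm farther back than shut.
Start: joints at [-1.312, 0.527, 1.433, -0, 1.181, -0.178], TCP at [0.265, -0.566, 0.304] pointing down, gripper open.
Joint ranges: [-3.08, 3.08], [-0.75, 2.2], [0.22, 2.44], [-1.43, 4.57], [0, 2.65], [-2.85, 2.85]. Speed limits (rad/s): [2.79, 2.79, 3.14, 3.14, 3.14, 3.14].

INTERFACE

Orientations are given as a unit quaternion [x, y, z, w].
In Python, from station import manip gives the robot as it stands.
- The arm moves only by the tool step_arm, never from a script. Its argument "moves" is one flat list of numbers, 5 for each row, row after row: the opening, from 0 (shut) to 1 (fully open), then the shift along the world's x, y, z scaled (see below), then the turn about the world's z scaled (see below). In form: [fingers, x, y, z, yaw, fingers, x, y, z, yaw, ...]. A call has 1 to 12 rows; each row is the pose to reach, as a shift and turn from the pose commanded when the call began, turning the shorter way round; what a row does not reach only later rows make up. The controller multiplies each number of a shift by 200 mm and each number of a turn by pi rad. A row lasts 1/8 s, in which the tool goes at most 62.5 mm and 10.7 degrees, less where a joint would pass 70% of its speed; a pose out of reach is approached as far as the arm can. A call with a number of a shift or a turn outside -1 to 1 is refused whole. A call with a gripper value outside its range is refused whole. The fingers move at their own pace and stop on an object; "grip_force" is the grip in N (left out, the last holds). Time passes only in rows, so rows that repeat a pose let the fingers close. It gives the time, the measured TCP pose, the force, the opening and the grip force at its end, in the units of the state.
- manip.sense(): the state, without advancing time (a new reading comes with each control period).
- manip.snapshot(name): name is "side" or "top"; returns a dict with "color" (480x640x3 uint8, blue, green, red), "z_map" (480x640 float32, m along the optical axis (not along the pixel's ray), 0 where there is no reading), "fovy" (degrees; the focal length in pixels is half the picture's height over the tangent of half this angle, whatever the lens; pixels are square), "cx", "cy" (the principal point, pixels), "R" (3x3) and "t" (3): a world point X has camera coordinates R X + t. Camera axes: x right, y down, z forward; pixel columns grow to the right and rows downward; lengths in m; the calibration is good to about 2 mm. A picture is of the moment at which its call begins.
- manip.sign_off(): hands the job in; it is judged then, once.
The state is a dict: "t": time; "q": joint angles; "qd": joint speeds; "tau": joint torques, N m; "tcp_pos": TCP position; "tool_rot": TCP orientation; "force": force on the tool from outside, world axes, zero at the start; "ft_torque": the same for the moment, N m; "finger_gap": opening from 0.0 (shut) to 1.0 (fully open); "gripper_force": force on a finger pad.
Only numpy, scipy, OpenCV 4.12 (cv2) and the standard library are available. Lean on these libraries where they do the work, as an engineer would, in place of code of your own. Each camera call takes 0.05 s, during which the arm holds its last target. There are 200 camera calls.

TASK

Refit the catch tray in the bench dust collector. Push the safety tab on the collector's roof over to the left, pull the finger guard all the way up and leave it up, then slide the tray, plain end first, into the bay until it is fully home against the end stop. Let go of everything, and leave the other things on the bench where they are.

Things in the scene. Friction and masses are not known exactly. Their poses are not given: they have to be found in the camera images.
- collector: Bench dust collector: grey steel housing fixed to the bench, 165 mm deep, 150 wide; a tray bay opens in its front. Origin: middle of the bay mouth at bench level; x points into the bay (away from the robot, turned up to 20 degrees), y left, z up. Roof top at z = 52 mm; a fan hood stands on the rear from x = 118 mm on, up to z = 93 mm, with a hose spigot up to 118 mm.
- bay_stop (a point): Middle of the solid end stop of the bay, at bench level, 120 mm inside the mouth; axes as the collector's. The bay is 96 mm wide between its side walls and 46 mm high; the bench top is its floor. At the mouth two steel guide wings, 36 mm high, flare out to about 23 mm before the mouth, where they are about 123 mm apart.
- safety_tab (a joint): Safety tab on the roof: slides to the collector's left (+y), 0 to 0.018 m, and stays where it is left (1.5 N of friction). Below about 0.010 its tongue covers the guard's lug and the guard cannot lift; pushed fully over, the guard is free. Starts at 0 to 0.004.
- tab_nub (a point): Centre of the safety tab's upright nub: dark steel block 14 mm (collector's x) x 12 mm (y) x 18 mm high, its underside 13 mm above the roof. At tab 0 it lies at (50, 46, 74) mm in the collector's frame and moves with the tab. Axes as the collector's.
- guard (a joint): Finger guard: steel plate 66 mm wide that hangs across the bay 50 mm behind the mouth and blocks the tray. Lifts straight up, 0 (down) to 0.035 m (fully up), and stays where it is left (about 3 N of friction). The tray passes under it from 0.026 on.
- guard_grip (a point): Centre of the guard's black grip block above the roof: 12 mm (collector's x) x 38 mm (y) x 22 mm high. At guard 0 it lies at (50, 0, 73) mm in the collector's frame; moves with the guard. Axes as the collector's.
- catch_tray: Catch tray: open aluminium pan 120 mm (x) x 90 (y) x 32 high, walls 3 mm, about 0.2 kg, lying on the bench; easily slid. Origin: centre of its underside; x points to its plain rear end, which enters the bay first; handle on the -x end. Fully home the rear wall touches the end stop, the front wall is flush with the mouth and the origin is 60 mm inside it; 3 mm of play each side.
- tray_handle (a point): Point to grip on the tray's handle, a black upright fin on the front wall: 10 mm thick (tray's y), from x = -60 to -112 mm and z = 8 to 48 mm in the tray's frame. The point lies at (-96, 0, 34) mm there. Axes as the tray's.
- wedge: Bystander, dark hardwood wedge, 30x85x24 mm, on the bench; origin: centre of its underside. Not to be disturbed.
- strap: Bystander, coil of white webbing, 60x63x25 mm, on the bench; origin: centre of its underside. Not to be disturbed.
- tin: Bystander, low round tin with a green lid, 65 mm across, 27 mm high, on the bench; origin: centre of its underside. Not to be disturbed.
- fitting: Bystander, small nickel tube coupling, 19x42x17 mm, on the bench; origin: centre of its underside. Not to be disturbed.
- trimmer: Bystander, battery trimmer, navy and grey, 32x143x30 mm, on the bench; origin: centre of its underside. Not to be disturbed.

How it is judged:
On the way, in this order (a step that is already met when the one before it is completed fails the run):
1. the safety tab is pushed over (value of joint safety_tab above 0.0125 m), for 0.2 s.
2. the guard is pulled all the way up (value of joint guard above 0.03 m), for 0.2 s.
3. the tray is fully home in the bay (x of catch_tray in the frame of collector between 0.056 and 0.064 m and y of catch_tray in the frame of collector between -0.005 and 0.005 m and z of catch_tray in the frame of collector below 0.003 m and angle between the x axis of catch_tray and the x axis of collector, either way round below 0.07 rad and angle between catch_tray's own z axis and vertical below 0.05 rad), for 0.2 s.
At the end, for the whole second after the job is handed in: The tray stands flat on the bench inside the bay, within 4 mm of its end stop, 5 mm of the centre line and within 0.07 rad of straight, released and at rest, with the guard still raised at least 30 of its 35 mm (all of step 3 and value of joint guard above 0.03 m and linear speed of catch_tray below 0.01 m/s and contact force between the fingers and catch_tray below 0.1 N); the robot touches nothing.
It fails at once if a listed bystander is moved more than 30 mm (distance of any of wedge, strap, tin, fitting, trimmer from where it was at the start of the episode above 0.03 m).
It also fails if it takes over 61 s, if anything falls off the work surface, if the arm or the gripper's body presses on something with over 40 N, if the wrist force passes 120 N, or if a joint passes its speed limit or range.

## Working session

There is one attempt and no reset: what is moved stays moved. The work goes in short steps, Python scripts to look and compute and a tool call to move; the robot and the scene stay as the last step left them, time stands still between calls to the robot, and variables do not carry over. Pictures are saved under pics/ and viewed, at most 10 in all, crops included, and the job is handed in when it is done.

Besides the shell and the picture viewer there is one more tool, called after "Call:" in YAML: its name, and indented under it one key for each argument. step_arm: Moves the arm, as the interface text tells. Its arguments: {"type":"object","properties":{"moves":{"type":"array","items":{"type":"number"}},"grip_force":{"type":"number"}},"required":["moves"]}

```bash
mkdir -p pics
cat > h.py <<'E'
import numpy as np, cv2
from station import manip
def snap(n):
    s=manip.snapshot(n); s['f']=s['color'].shape[0]/2/np.tan(np.radians(s['fovy'])/2); s['R']=np.array(s['R']);s['t']=np.array(s['t']);return s
def cloud(s):
    v,u=np.mgrid[0:480,0:640]; z=s['z_map']
    c=np.stack([(u-s['cx'])/s['f']*z,(v-s['cy'])/s['f']*z,z],-1)
    return (c-s['t'])@s['R']   # world
def ray(s,u,v,h):
    d=np.array([(u-s['cx'])/s['f'],(v-s['cy'])/s['f'],1])@s['R']; o=-s['R'].T@s['t']
    return o+d*(h-o[2])/d[2]
E
python3 - <<'E'
from h import *
for n in('top','side'):
    s=snap(n); cv2.imwrite(f'pics/{n}0.png',s['color']); np.savez(f'{n}0.npz',**s)
    print(n,s['f'],-s['R'].T@s['t'],s['R'].round(3).tolist(),(s['z_map']>0).mean())
print(manip.sense())
E
```

```text
top 604.7110502490443 [0.44675961 0.29859146 1.01497842] [[0.006, -1.0, 0.013], [-0.996, -0.007, -0.086], [0.086, -0.012, -0.996]] 0.9960188802083333
side 499.58416079719086 [0.2274923  0.91067458 0.60124914] [[-0.906, -0.423, -0.019], [-0.244, 0.556, -0.794], [0.346, -0.715, -0.607]] 0.9958951822916666
{'t': 0.1, 'q': array([-1.31147564e+00,  5.28363486e-01,  1.43375135e+00,  4.42789432e-05,
        1.18138028e+00, -1.78523901e-01]), 'qd': array([ 6.55734372e-04, -5.80884099e-04, -2.24546941e-03,  1.60084025e-05,
       -1.13445266e-03,  6.43469746e-04]), 'tau': array([ 2.00428221e-04, -4.43301594e+01, -1.78586555e+01, -2.35101197e-04,
        3.87265711e-03, -3.87881300e-06]), 'tcp_pos': array([ 0.26488757, -0.56555434,  0.30304456]), 'tool_rot': array([ 9.76133458e-01,  2.17169443e-01, -1.79605610e-05, -9.51282012e-04]), 'force': array([-0.33593671,  0.24677472,  0.11857226]), 'ft_torque': array([-0.00885998, -0.01012199,  0.05134429]), 'gripper_force': 0.0, 'finger_gap': 1.0007904394401885}
```

View pics/top0.png

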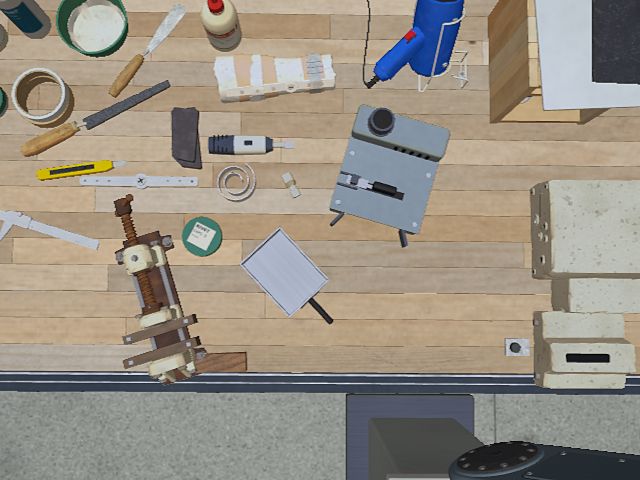

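View pics/side0.png

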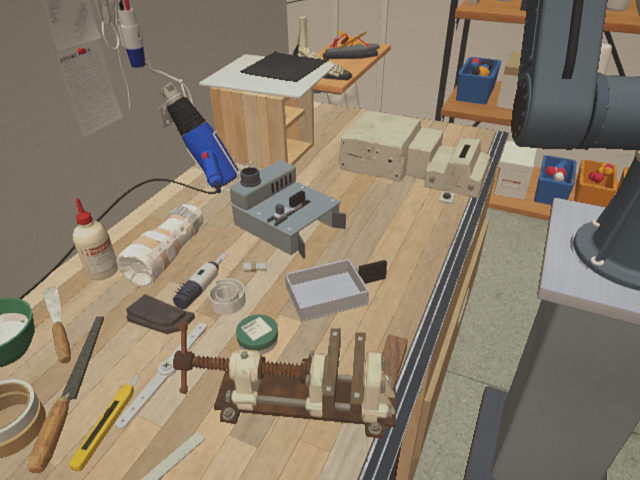

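The top view shows the collector roof around (390,180) with its mouth facing down near (375,228). The nub and grip lie near (360,185) and (390,190). The tray is at (285,272) with its handle reaching to (330,320). The side view agrees: grip block at about (297,200), tray handle at about (373,270).

Run:
```python
from h import *
from scipy import ndimage
s=dict(np.load('top0.npz')); P=cloud(s); z=P[...,2]
v,u=np.mgrid[0:480,0:640]
def box(a,b,c,d): return (u>a)&(u<b)&(v>c)&(v<d)
def big(m):
    l,n=ndimage.label(m); return l==1+np.argmax(ndimage.sum(m,l,range(1,n+1)))
def rect(m,name):
    p=P[m][:,:2].astype(np.float32); r=cv2.minAreaRect(p*1000); print(name,m.sum(),np.round(r[0],1),np.round(r[1],1),round(r[2],2),'z',np.median(P[m][:,2]).round(4)); return r
m=big(box(310,460,90,260)&(abs(z-.052)<.006)); r=rect(m,'roof'); print(cv2.boxPoints(r).round(1).tolist())
rect(big(box(310,460,90,260)&(z>.085)&(z<.1)),'hood')
for zl,zh in((.065,.08),(.078,.09)):
  l,n=ndimage.label(box(325,430,165,215)&(z>zl)&(z<zh))
  for i in range(1,n+1):
    if (l==i).sum()>15: rect(l==i,f'top{zl}')
m=big(box(230,345,220,335)&(z>.02)&(z<.06)); r=rect(m,'tray+handle')
r=rect(big(box(230,345,220,335)&(z>.024)&(z<.037)),'trayrim');print(cv2.boxPoints(r).round(1).tolist())
r=rect(big(box(230,345,220,335)&(z>.042)&(z<.055)),'handle');print(cv2.boxPoints(r).round(1).tolist())
```

```text
roof 6239 [622.5 170.4] [150.4 126.4] 73.85 z 0.0527
[[540.9000244140625, 115.80000305175781], [662.2999877929688, 80.5999984741211], [704.2000122070312, 225.10000610351562], [582.7000122070312, 260.29998779296875]]
hood 2391 [699.1 148.7] [149.6  51.1] 73.75 z 0.093
top0.065 100 [623.1 216. ] [33.5 13.5] 75.0 z 0.0668
top0.065 44 [606.2 176.8] [35.4  3.3] 69.04 z 0.0728
top0.078 67 [625.1 220.8] [11.6 13.9] 67.86 z 0.0831
top0.078 195 [611.4 173.9] [38.1 12.5] 73.65 z 0.0842
tray+handle 785 [462.2 314. ] [171.4  90. ] 43.51 z 0.0333
trayrim 228 [466. 368.] [129.   54.4] 15.63 z 0.0326
[[396.6000061035156, 376.79998779296875], [411.29998779296875, 324.5], [535.4000244140625, 359.20001220703125], [520.7999877929688, 411.6000061035156]]
handle 201 [418.5 272.3] [50.5  9.9] 43.5 z 0.0488
[[396.70001220703125, 258.5], [403.5, 251.3000030517578], [440.20001220703125, 286.1000061035156], [433.3999938964844, 293.29998779296875]]
```

Call:
step_arm:
  moves: [1, 0.8, 1, 0.25, 0.27, 1, 0.8, 1, 0.25, 0.27, 1, 0.8, 1, 0.25, 0.27, 1, 0.8, 1, 0.25, 0.27, 1, 0.8, 1, 0.25, 0.27, 1, 0.8, 1, 0.25, 0.27]
  grip_force: 30

```text
t: 0.85
tcp_pos: [0.4256, -0.3649, 0.3539]
tool_rot: [0.8, 0.6, -0.0, -0.0]
force: [0.1, -1.1, -0.5]
finger_gap: 0.997
gripper_force: 0.0
```

Call:
step_arm:
  moves: [0.6, 0.7, 1, 0, 0, 0.6, 0.7, 1, 0, 0, 0.6, 0.7, 1, 0, 0, 0.6, 0.7, 1, 0, 0, 0.6, 0.7, 1, 0, 0]

```text
t: 1.48
tcp_pos: [0.5662, -0.1639, 0.3531]
tool_rot: [0.8, 0.601, 0.0, -0.001]
force: [0.3, -1.1, -0.2]
finger_gap: 0.6
gripper_force: 0.0
```

Call:
step_arm:
  moves: [0.5, 0.3, 1, -0.3, 0, 0.5, 0.3, 1, -0.3, 0, 0.5, 0.3, 1, -0.3, 0, 0.5, 0.3, 1, -0.3, 0, 0.5, 0.3, 1, -0.3, 0]

```text
t: 2.1
tcp_pos: [0.6247, 0.0339, 0.2923]
tool_rot: [0.8, 0.6, -0.001, -0.001]
force: [-0.1, -0.3, -0.7]
finger_gap: 0.5
gripper_force: 0.0
```

Call:
step_arm:
  moves: [0.5, 0, 0.93, -0.36, 0, 0.5, 0, 0.93, -0.36, 0, 0.5, 0, 0.93, -0.36, 0, 0.5, 0, 0.93, -0.36, 0, 0.5, 0, 0.93, -0.36, 0]

```text
t: 2.72
tcp_pos: [0.6254, 0.2183, 0.2217]
tool_rot: [0.801, 0.599, -0.001, 0.0]
force: [-0.2, -0.6, 0.2]
finger_gap: 0.502
gripper_force: 0.0
```

Run:
```python
from h import *
s=snap('side'); c=s['color']; cv2.imwrite('pics/side1.png',cv2.resize(c[80:300,180:420],None,fx=2.5,fy=2.5))
print(manip.sense()['tcp_pos'])
```

```text
[0.62578412 0.21762408 0.22231335]
```

View pics/side1.png

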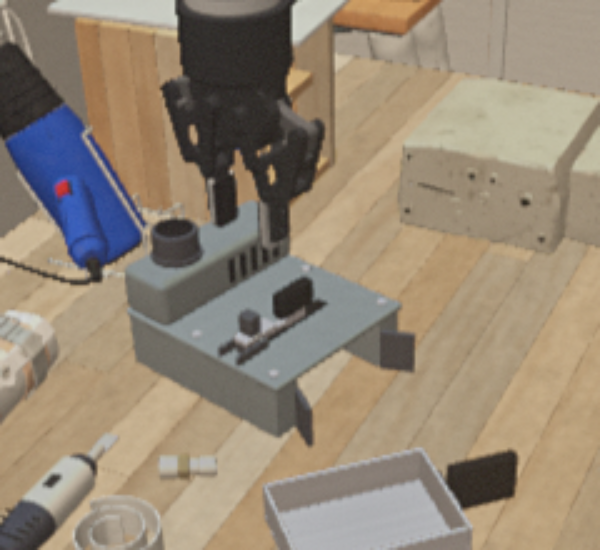

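The crop shows the open gripper above the collector, with the fingers spread along its x. The nub is at (250,322) and the grip block at (293,297), both clear. I'll descend and close on the nub.

Call:
step_arm:
  moves: [0.5, 0, 0, -0.25, 0, 0.5, 0, 0, -0.42, 0, 0.5, 0, 0, -0.42, 0, 0.1, 0, 0, -0.42, 0, 0.1, 0, 0, -0.42, 0, 0.1, 0, 0, -0.42, 0, 0.1, 0, 0, -0.42, 0, 0.1, 0, 0, -0.42, 0]
  grip_force: 25

```text
t: 3.78
tcp_pos: [0.6268, 0.22, 0.1403]
tool_rot: [0.8, 0.6, 0.002, 0.002]
force: [1.5, -2.0, 6.1]
finger_gap: 0.155
gripper_force: 28.3
```

Call:
step_arm:
  moves: [0.1, 0.006, 0.02, 0.01, 0, 0.1, 0.011, 0.04, 0.01, 0, 0.1, 0.017, 0.06, 0.01, 0, 0.1, 0.022, 0.077, 0.01, 0, 0.1, 0.022, 0.077, 0.01, 0, 0.1, 0.022, 0.077, 0.01, 0, 0.1, 0.022, 0.077, 0.01, 0]

```text
t: 4.65
tcp_pos: [0.6309, 0.2343, 0.1404]
tool_rot: [0.8, 0.6, 0.001, 0.002]
force: [4.3, -5.8, 0.3]
finger_gap: 0.151
gripper_force: 27.5
```

Call:
step_arm:
  moves: [0.5, 0, 0, 0, 0, 0.5, 0, 0, 0, 0, 0.5, 0, 0, 0, 0, 0.5, 0, 0, 0.3, 0, 0.5, 0, 0, 0.5, 0, 0.5, 0, 0, 0.5, 0]

```text
t: 5.4
tcp_pos: [0.6312, 0.2363, 0.2443]
tool_rot: [0.8, 0.6, 0.004, 0.002]
force: [0.2, -0.5, 0.0]
finger_gap: 0.498
gripper_force: 0.0
```

Run:
```python
from h import *
from scipy import ndimage
st=manip.sense(); print(st['tcp_pos'],st['force'])
s=snap('side'); P=cloud(s); z=P[...,2]
O=np.array([.5625,.188]); a=np.radians(-16.2); ex=np.array([np.cos(a),np.sin(a)]); ey=np.array([-ex[1],ex[0]])
X=(P[...,:2]-O)@ex; Y=(P[...,:2]-O)@ey
m=(X>30e-3)&(X<70e-3)&(Y>-40e-3)&(Y<90e-3)&(z>.071)&(z<.1)
l,n=ndimage.label(m)
for i in range(1,n+1):
    k=l==i
    if k.sum()>10: print(k.sum(),[np.percentile(q[k]*1000,[2,98]).round(1) for q in (X,Y,z)])
```

```text
[0.63122539 0.23626981 0.24429716] [ 0.19906735 -0.50299057  0.00267431]
138 [array([44.6, 57.5]), array([-14.3,  21.6]), array([71.8, 84.7])]
66 [array([43.8, 57.7]), array([61.7, 73.3]), array([71.5, 83.5])]
```

Call:
step_arm:
  moves: [0.5, -0.096, -0.306, 0, 0, 0.5, -0.096, -0.306, -0.1, 0, 0.5, -0.096, -0.306, -0.3, 0, 0.5, -0.096, -0.306, -0.55, 0, 0.5, -0.096, -0.306, -0.55, 0, 0.1, -0.096, -0.306, -0.55, 0, 0.1, -0.096, -0.306, -0.55, 0, 0.1, -0.096, -0.306, -0.55, 0, 0.1, -0.096, -0.306, -0.55, 0, 0.1, -0.096, -0.306, -0.55, 0]
  grip_force: 40

```text
t: 6.7
tcp_pos: [0.613, 0.1732, 0.1311]
tool_rot: [0.8, 0.6, 0.003, 0.003]
force: [6.5, -3.3, -3.0]
finger_gap: 0.132
gripper_force: 43.2
```

Call:
step_arm:
  moves: [0.1, 0, 0, 0.03, 0, 0.1, 0, 0, 0.07, 0, 0.1, 0, 0, 0.11, 0, 0.1, 0, 0, 0.15, 0, 0.1, 0, 0, 0.175, 0, 0.1, 0, 0, 0.185, 0, 0.1, 0, 0, 0.185, 0]

```text
t: 7.58
tcp_pos: [0.6129, 0.1731, 0.1648]
tool_rot: [0.8, 0.6, 0.002, 0.003]
force: [10.5, -1.7, -20.1]
finger_gap: 0.133
gripper_force: 41.9
```

Call:
step_arm:
  moves: [0.1, 0, 0, 0.185, 0, 0.5, 0, 0, 0, 0, 0.5, 0, 0, 0, 0, 0.5, 0, 0, 0, 0, 0.5, 0, 0, 0.25, 0, 0.5, 0, 0, 0.35, 0, 0.5, 0, 0, 0.35, 0]

```text
t: 8.45
tcp_pos: [0.6115, 0.1746, 0.2407]
tool_rot: [0.8, 0.6, 0.003, 0.002]
force: [0.5, -0.2, 0.3]
finger_gap: 0.501
gripper_force: 0.0
```

```bash
cat >> h.py <<'E'
O=np.array([.5625,.188]); a=np.radians(-16.2); ex=np.array([np.cos(a),np.sin(a)]); ey=np.array([-ex[1],ex[0]])
def guard():
    s=snap('side'); P=cloud(s); z=P[...,2]; X=(P[...,:2]-O)@ex; Y=(P[...,:2]-O)@ey
    m=(X>.04)&(X<.064)&(Y>-.03)&(Y<.03)&(z>.06)&(z<.14)
    print('guard top',np.percentile(z[m],[50,90,98]))
E
python3 - <<'E'
from h import *
st=manip.sense(); print(st['tcp_pos'],st['force'],st['q']); guard()
E
```

```text
[0.61148857 0.1745518  0.24066177] [ 0.52423379 -0.2406236   0.27918891] [1.02590819e-01 6.12615793e-01 1.46718522e+00 5.59599433e-05
 1.05464481e+00 3.87021679e-01]
guard top [0.0877445  0.11539713 0.11720346]
```

Call:
step_arm:
  moves: [0.5, -1, 0.456, 0, -0.168, 0.5, -1, 0.456, 0, -0.168, 0.5, -1, 0.456, 0, -0.168, 0.5, -1, 0.456, 0, -0.168, 0.5, -1, 0.456, 0, -0.168, 0.5, -1, 0.456, 0, -0.168]

```text
t: 9.25
tcp_pos: [0.4109, 0.2654, 0.2367]
tool_rot: [0.929, 0.37, 0.0, 0.0]
force: [0.1, -0.5, 0.6]
finger_gap: 0.499
gripper_force: 0.0
```

Run:
```python
from h import *
st=manip.sense(); print(st['tcp_pos'],st['q'])
s=snap('top'); P=cloud(s); z=P[...,2]
m=(z>.1)&(z<.13)&(np.linalg.norm(P[...,:2]-[.611,.174],axis=-1)<.03)
p=P[m]; print(m.sum(),p.mean(0),np.percentile(p[:,2],[10,50,90])); guard()
r=cv2.minAreaRect(p[:,:2].astype(np.float32)*1000);print(r)
cv2.imwrite('pics/top1.png',s['color'][130:360,200:460].repeat(2,0).repeat(2,1))
```

```text
[0.41093108 0.26540472 0.23667652] [ 3.44678941e-01  4.49403182e-01  1.83674399e+00 -3.35322428e-04
  8.54762268e-01  1.15716212e+00]
241 [0.61029773 0.1749969  0.11540486] [0.10769839 0.11687634 0.11954836]
guard top [0.08807677 0.11553208 0.11742947]
((611.4364624023438, 174.27545166015625), (37.774505615234375, 13.029702186584473), 73.85819244384766)
```

View pics/top1.png

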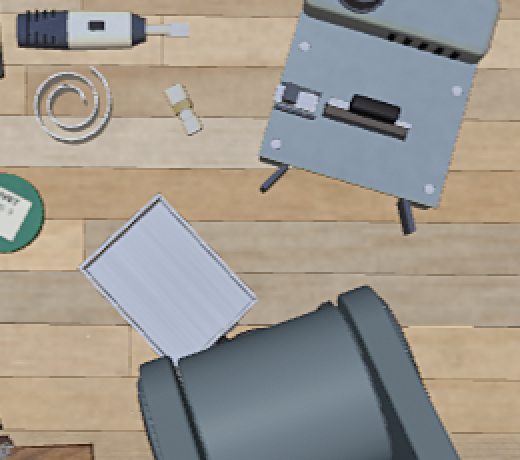

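The guard reads about 32.6 mm up in both cameras, which is only a small margin over 30. The tab is fully over. Before I touch the tray I'll lift the guard against its stop again.

Call:
step_arm:
  moves: [0.5, 1, -0.456, 0.05, 0.168, 0.5, 1, -0.456, 0.05, 0.168, 0.5, 1, -0.456, 0.05, 0.168, 0.5, 1, -0.456, 0.05, 0.168, 0.5, 1, -0.456, 0.05, 0.168, 0.5, 1, -0.456, -0.2, 0.168, 0.5, 1, -0.456, -0.36, 0.168, 0.5, 1, -0.456, -0.36, 0.168]

```text
t: 10.35
tcp_pos: [0.6075, 0.174, 0.1619]
tool_rot: [0.8, 0.6, -0.003, -0.002]
force: [0.4, 0.6, 0.3]
finger_gap: 0.499
gripper_force: 0.0
```

Call:
step_arm:
  moves: [0.1, 0, 0, 0, 0, 0.1, 0, 0, 0, 0, 0.1, 0, 0, 0, 0, 0.1, 0, 0, 0, 0, 0.1, 0, 0, 0.02, 0, 0.1, 0, 0, 0.035, 0, 0.1, 0, 0, 0.035, 0, 0.1, 0, 0, 0.035, 0]

```text
t: 11.35
tcp_pos: [0.613, 0.1737, 0.1688]
tool_rot: [0.8, 0.6, 0.003, 0.002]
force: [11.7, -0.4, -29.1]
finger_gap: 0.13
gripper_force: 40.6
```

Call:
step_arm:
  moves: [0.5, 0, 0, 0, 0, 0.5, 0, 0, 0, 0, 0.5, 0, 0, 0, 0, 0.5, 0, 0, 0.2, 0, 0.5, 0, 0, 0.35, 0, 0.5, 0, 0, 0.35, 0]

```text
t: 12.1
tcp_pos: [0.6116, 0.1746, 0.2457]
tool_rot: [0.8, 0.6, 0.003, 0.002]
force: [0.1, 0.0, -0.9]
finger_gap: 0.502
gripper_force: 0.0
```

Call:
step_arm:
  moves: [0.5, -1, 0.456, 0, -0.168, 0.5, -1, 0.456, 0, -0.168, 0.5, -1, 0.456, 0, -0.168, 0.5, -1, 0.456, 0, -0.168, 0.5, -1, 0.456, 0, -0.168, 0.5, -1, 0.456, 0, -0.168]

```text
t: 12.85
tcp_pos: [0.411, 0.2654, 0.2419]
tool_rot: [0.929, 0.37, 0.001, 0.0]
force: [0.2, -0.1, 0.1]
finger_gap: 0.498
gripper_force: 0.0
```

Run:
```python
from h import *
st=manip.sense(); print(st['tcp_pos'])
s=snap('top'); P=cloud(s); z=P[...,2]
m=(z>.1)&(z<.13)&(np.linalg.norm(P[...,:2]-[.611,.174],axis=-1)<.03)
p=P[m]; print(m.sum(),np.percentile(p[:,2],[10,50,90])); guard()
```

```text
[0.41095046 0.26542873 0.24187778]
244 [0.10866106 0.11884827 0.12083033]
guard top [0.08788407 0.11705084 0.11905129]
```

The guard is now about 34.6 mm up. Next I'll go down onto the handle.

Call:
step_arm:
  moves: [0.5, 0, 0, -0.3, 0, 0.5, 0, 0, -0.55, 0, 0.5, 0, 0, -0.77, 0, 0.5, 0, 0, -0.77, 0, 0.5, 0, 0, -0.77, 0, 0.05, 0, 0, -0.77, 0, 0.05, 0, 0, -0.77, 0, 0.05, 0, 0, -0.77, 0, 0.05, 0, 0, -0.77, 0, 0.05, 0, 0, -0.77, 0]
  grip_force: 50

```text
t: 14.2
tcp_pos: [0.4112, 0.2657, 0.0896]
tool_rot: [0.929, 0.37, 0.002, 0.0]
force: [-0.7, -2.0, 6.9]
finger_gap: 0.109
gripper_force: 52.9
```

Call:
step_arm:
  moves: [0.05, -0.09, -0.06, 0.008, 0, 0.05, -0.184, -0.115, 0.008, -0.03, 0.05, -0.184, -0.115, 0.008, -0.07, 0.05, -0.184, -0.115, 0.008, -0.11, 0.05, -0.184, -0.115, 0.008, -0.15, 0.05, -0.184, -0.115, 0.008, -0.19, 0.05, -0.184, -0.115, 0.008, -0.23, 0.05, -0.184, -0.115, 0.008, -0.27, 0.05, -0.184, -0.115, 0.008, -0.31, 0.05, -0.184, -0.115, 0.008, -0.332, 0.05, -0.184, -0.115, 0.008, -0.332]

```text
t: 15.58
tcp_pos: [0.3735, 0.2425, 0.0901]
tool_rot: [0.99, -0.142, 0.0, -0.0]
force: [-0.3, -0.1, -1.1]
finger_gap: 0.109
gripper_force: 51.8
```

Run:
```python
from h import *
from scipy import ndimage
st=manip.sense(); print(st['tcp_pos'],st['tool_rot'],st['force'],st['q'])
s=snap('top'); cv2.imwrite('pics/top2.png',s['color'][130:390,200:480].repeat(2,0).repeat(2,1))
P=cloud(s); z=P[...,2]; X=(P[...,:2]-O)@ex*1000; Y=(P[...,:2]-O)@ey*1000
m=(X>-170)&(X<-25)&(abs(Y)<75)&(z<.037)&(z>.026)
print(m.sum(),'rim X',np.percentile(X[m],[0.5,99.5]).round(1),'Y',np.percentile(Y[m],[0.5,99.5]).round(1))
for sg in(-1,1):
    k=m&(Y*sg>35)&(X<-45)
    if k.sum()>20:
        p=np.polyfit(X[k],Y[k],1); print(sg,k.sum(),'slope',p[0],'Y at -60',np.polyval(p,-60),'Xrange',X[k].min(),X[k].max())
```

```text
[0.37350524 0.24246877 0.0900793 ] [ 9.89931541e-01 -1.41546234e-01  4.05839695e-04 -2.06620439e-04] [-0.29810081 -0.11365774 -1.14873212] [3.23866661e-01 7.11752163e-01 2.03096528e+00 1.18117505e-05
 3.97964402e-01 2.17869853e+00]
511 rim X [-163.1  -40.8] Y [-47.7  42.6]
-1 142 slope -0.0047332656483694705 Y at -60 -45.966955984935886 Xrange -148.65918117605338 -46.06633854920492
1 141 slope -0.0010379593572890538 Y at -60 40.84569864540324 Xrange -160.18841652079604 -46.08986902419588
```

View pics/top2.png

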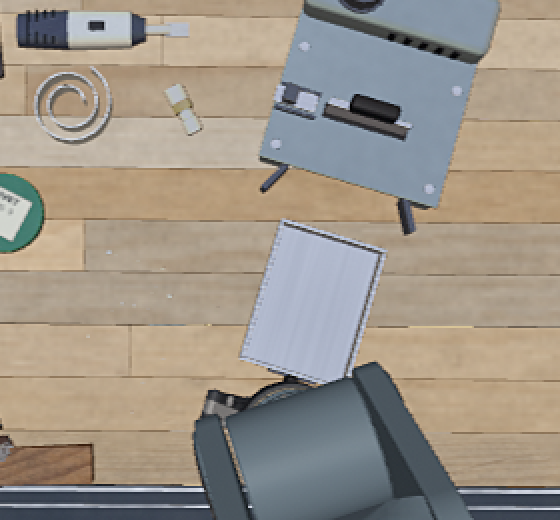

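The tray is lined up in front of the mouth, with its rear edge near (335,235) in the crop. It sits about 2.4 mm right of the centre line and is straight to under 0.005 rad. I'll shift it 2 mm left and start it in.

Call:
step_arm:
  moves: [0.05, 0.075, -0.011, 0, 0, 0.05, 0.147, -0.032, 0, 0, 0.05, 0.219, -0.053, 0, 0, 0.05, 0.291, -0.074, 0, 0, 0.05, 0.363, -0.095, 0, 0, 0.05, 0.411, -0.109, 0, 0, 0.05, 0.411, -0.109, 0, 0]

```text
t: 16.5
tcp_pos: [0.4579, 0.22, 0.0898]
tool_rot: [0.99, -0.142, 0.002, -0.0]
force: [1.0, -1.5, 1.7]
finger_gap: 0.112
gripper_force: 52.3
```

Call:
step_arm:
  moves: [0.05, 0.06, -0.017, 0, 0, 0.05, 0.12, -0.035, 0, 0, 0.05, 0.18, -0.052, 0, 0, 0.05, 0.24, -0.07, 0, 0, 0.05, 0.285, -0.083, 0, 0, 0.05, 0.32, -0.093, 0, 0, 0.05, 0.336, -0.097, 0, 0, 0.05, 0.336, -0.097, 0, 0]

```text
t: 17.5
tcp_pos: [0.5223, 0.2011, 0.0898]
tool_rot: [0.99, -0.142, -0.001, 0.0]
force: [-4.1, 0.1, 5.9]
finger_gap: 0.108
gripper_force: 52.8
```

```bash
cat >> h.py <<'E'
def tray():
    st=manip.sense(); d=(st['tcp_pos'][:2]-O)*1000; print('tcp X,Y',d@ex,d@ey,st['force'])
    for n in('side','top'):
        s=snap(n); P=cloud(s); z=P[...,2]; X=(P[...,:2]-O)@ex*1000; Y=(P[...,:2]-O)@ey*1000
        m=(X>-60)&(X<15)&(abs(Y)<44)&(z<.038)&(z>.024)
        print(n,m.sum(),'X',np.percentile(X[m],[1,10,50,90]).round(1) if m.any() else '')
    return s
E
python3 -c "
from h import *
tray();guard()"
```

```text
tcp X,Y -42.30560983943189 1.3830806416025527 [-4.10437187  0.13565529  5.85400272]
side 202 X [-58.9 -55.  -22.3  -4.4]
top 0 X 
guard top [0.08846423 0.11736257 0.11923979]
```

Call:
step_arm:
  moves: [0.05, 0.012, -0.0035, 0, 0, 0.05, 0.024, -0.007, 0, 0, 0.05, 0.03, -0.009, 0, 0, 0.05, 0.03, -0.009, 0, 0]

```text
t: 18.15
tcp_pos: [0.5277, 0.1995, 0.0898]
tool_rot: [0.99, -0.142, -0.001, 0.0]
force: [-4.0, 1.3, 6.6]
finger_gap: 0.108
gripper_force: 53.0
```

Call:
step_arm:
  moves: [0.05, 0.01, -0.003, 0, 0, 0.05, 0.02, -0.006, 0, 0, 0.05, 0.02, -0.006, 0, 0, 0.05, 0.02, -0.006, 0, 0]

```text
t: 18.65
tcp_pos: [0.529, 0.199, 0.0898]
tool_rot: [0.99, -0.142, -0.004, 0.0]
force: [-9.6, 3.8, 10.8]
finger_gap: 0.113
gripper_force: 53.6
```

It's against the stop: the force is rising and the handle is at X ≈ -35 mm. Now I'll release and retreat upwards.

Call:
step_arm:
  moves: [0.05, -0.008, 0.002, 0, 0, 0.35, -0.008, 0.002, 0, 0, 0.35, -0.008, 0.002, 0, 0, 0.35, -0.008, 0.002, 0, 0, 0.35, -0.008, 0.002, 0.15, 0, 0.35, -0.008, 0.002, 0.4, 0, 0.35, -0.1, 0.1, 0.7, 0, 0.35, -0.4, -0.5, 0.8, 0, 0.35, -0.4, -1, 0.8, 0, 0.35, -0.4, -1, 0.8, 0, 0.35, -0.4, -1, 0.8, 0, 0.35, -0.4, -1, 0.8, 0]

```text
t: 20.15
tcp_pos: [0.4529, -0.0045, 0.2498]
tool_rot: [0.989, -0.145, 0.001, 0.0]
force: [1.2, 0.6, 0.4]
finger_gap: 0.35
gripper_force: 0.0
```

Run:
```python
from h import *
tray(); guard(); s=snap('top'); P=cloud(s); z=P[...,2]; X=(P[...,:2]-O)@ex*1000; Y=(P[...,:2]-O)@ey*1000
h=(z>.042)&(z<.051)&(X<-6)&(X>-90)&(abs(Y)<25)
r=cv2.minAreaRect(np.stack([X[h],Y[h]],1).astype(np.float32)); print('handle',h.sum(),r,np.median(z[h]))
w=snap('side'); a=s['color'][130:330,300:480]; b=w['color'][140:280,210:360]
cv2.imwrite('pics/end.png',np.hstack([cv2.resize(a,(360,400)),cv2.resize(b,(430,400))]))
```

```text
tcp X,Y -51.547011641609465 -215.4172636343911 [1.15924976 0.58834297 0.37891994]
side 235 X [-50.8 -46.   -5.5   3.5]
top 159 X [-51.7 -20.9   0.1   1.8]
guard top [0.08835962 0.11696626 0.11873716]
handle 172 ((-29.08353614807129, -0.7452211380004883), (46.05073165893555, 9.974782943725586), 0.048291150480508804) 0.048034674867145105
```

View pics/end.png

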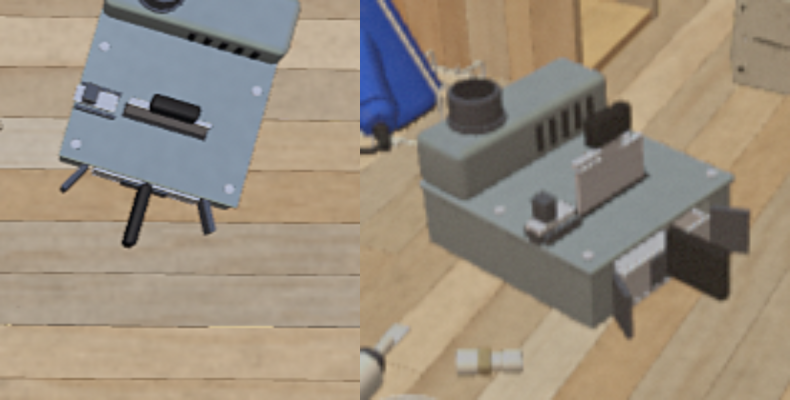

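The picture shows the tray flush in the mouth, the handle straight on the centre line, the guard raised and the gripper clear. The handle's end is at X = -52.1 mm, where -52 is fully home.

```bash
python3 -c "
from station import manip
print(manip.sign_off())"
```

```text
the job is handed in; nothing more can be done
None
```

The job is handed in: tab pushed fully over, guard about 34 mm up, tray home against the end stop, gripper clear and bystanders not touched; the sign-off call did not return a verdict.

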